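# Raise a cap on the pad-printing lift jig with its cam lever and hold it up

### The arm

A 7-joint arm with a two-finger parallel gripper is mounted at the origin on the work surface. World frame = base frame: x ahead of the robot, y to its left, z up, the work surface at z = 0. Lengths are in mm, angles in degrees, forces in N, time in s.
With the tool pointing down it reaches from about 425 to 950 mm from the base axis. Payload 4.7 kg.
Tool frame: the origin (TCP) lies midway between the tips of the shut fingers; the grasp point (between the pads) lies 19 mm behind it; z points along the fingers, y is the line along which they close (so a half turn about z gives the same grasp; the last joint's range is limited). The gripper opens to 87 mm and grips with 3 to 60 N. Pads are 19 mm wide; open, the fingers measure 117 mm over their backs; the gripper's body (75 mm by 190 mm) begins 51 mm behind the grasp point.
Start: joints at [71.797, 26.849, -2.785, 87.806, 1.381, 65.374, -4.715], TCP at [192.288, -647.051, 222.573] pointing down, gripper open.
Joint ranges: [-148.3, 148.3], [-19.14, 114.17], [-79.39, 73.82], [5.75, 140.21], [-59.74, 239.74], [12.07, 113.84], [-152.46, 152.46]. Speed limits (degrees/s): [147.25, 147.25, 180, 180, 180, 180, 180].

### API

Orientations are given as a 3x3 rotation matrix whose columns are the frame's x, y, z axes.
In Python, from cell import status, eyes, workorder gives the robot as it stands.
- The arm moves only by the tool send_path, called after "Request:" in YAML: its name, and indented under it one key for each argument. Schema: {"type":"object","properties":{"moves":{"type":"array","items":{"type":"array","items":{"type":"number"},"minItems":5,"maxItems":5},"minItems":1,"maxItems":8},"grip_n":{"type":"number"},"only":{"type":"string"},"quiet":{"type":"boolean"},"lines":{"type":"string"}},"required":["moves"],"additionalProperties":false}. moves is a list of rows, 1 to 8 of them, each of 5 numbers: the finger opening in mm, then dx, dy, dz in a scale on which 1.0 is 50 cm, then a turn about the tool's z in parts of the range, where 1.0 means 60 degrees; each row is the pose to reach, as a shift and turn from the pose commanded when the call began, along the tool's axes at that moment; what a row does not reach only later rows make up. A row lasts 1/10 s, in which the tool goes at most 50 mm and 8.59 degrees, less where a joint would pass 70% of its speed; a pose out of reach is approached as far as the arm can. The fingers move at their own pace and stop on an object; grip_n is the grip in N (left out, the last holds). Time passes only in rows, so rows that do not move let the fingers close. The tool returns the time, the measured TCP pose, the force, the opening and the grip force at its end. only (a regular expression) keeps the lines of the reply that match it, lines (a string "A,B") keeps lines A to B, and quiet returns only ok. No shift or turn number may pass 1 either way. Input that does not fit is refused with a message, and nothing moves.
- status.state(): the state, without advancing time (a new reading comes with each control period).
- eyes.snapshot(name): name is "scene" or "top" or "wrist"; returns the picture (420x560x3 uint8, red, green, blue); there is no depth.
- eyes.camera_model(name): a dict with "intrinsics" (3x3 intrinsics, pixels), "T" (4x4, takes a point from camera to world coordinates). Camera axes: x right, y down, z forward; pixel columns grow to the right and rows downward; lengths in mm; the calibration is good to about 2 mm. The wrist camera is an equidistant fisheye: a pixel r from the principal point sees the ray r / f radians off the axis. A picture is of the moment at which its call begins: read the wrist's pose just before it. camera_model takes no time and is no camera call; for the wrist camera it gives the pose at the moment of the call.
- workorder.sign_off(): hands the job in; it is judged then, once.
The state is a dict: "time": time; "joint_positions": joint angles; "joint_velocities": joint speeds; "tau": joint torques, N m; "tool_pos": TCP position; "ee_rot": TCP orientation; "ft_force": force on the tool from outside, world axes, zero at the start; "wrist_torque": the same for the moment, N m; "width": finger opening in mm; "finger_force": force on a finger pad.
Only numpy, scipy, OpenCV 4.12 (cv2) and the standard library are available. Lean on these libraries where they do the work, as an engineer would, in place of code of your own. Each camera call takes 0.05 s, during which the arm holds its last target. There are 200 camera calls.

### The job

Put the plain white cap upright into the blue nest of the lift jig and let go of it while the jig is still down. Then take the red handle of the cam lever in the fingers and swing the lever up to its highest lift point, where it stands straight up, and finish while still holding it there, since a spring drops the jig as soon as it is released. Leave the printed cap, the ink jar, the white panel and the screwdriver where they are.

Things in the scene. Friction and masses are not known exactly. Their poses are not given: they have to be found in the camera images.
- cap_plain: plain white plastic screw cap, a solid upright cylinder, diameter 50 mm, height 34 mm, about 40 g, nothing printed on it, standing on the green table. Origin: centre of its underside; z up.
- cap_printed: bystander: the same cap, 50 mm diameter and 34 mm high, but with a blue ring printed on its top. Origin: centre of its underside.
- jig: steel lift jig fixed on the table: base plate 170 (x) by 150 (y) by 16 mm, four guide posts and an aluminium lift table (120 x 88 mm, top 84 mm above the green table when down) carrying the blue nest. Origin: centre of the base's underside; at yaw 0 x points away from the robot, y left. The cam shaft runs along its y axis, 50 mm above the table; the lever is on the +y side.
- nest (a point): centre of the floor of the round blue nest on the lift table: 89 mm above the green table when down. The nest's wall has inside diameter 54 mm, outside 66 mm, and rises 8 mm above this floor. The cap belongs here, standing on the floor (this point and the cap's origin then coincide).
- lift (a joint): height of the lift table in m: 0 when down, 0.015 at the cam's highest point. It follows the lever: about 0.015 x sin(lever angle).
- lever (a joint): cam lever angle, rad: 0 at rest on its stop, level, pointing along the jig's -x; grows as the handle swings up and over towards +x; 1.571 = straight up = highest lift; beyond that the table sinks again; stop at 2.2. A spring always pulls it back to 0: lifting the handle takes about 3 N at first and about the same when upright.
- lever_grip (a point): middle of the lever's red handle, a fixed round bar, diameter 14, length 62 mm, parallel to the jig's y axis, sticking out of the lever's end to +y. 110 mm from the shaft axis, 108 mm to +y of the jig's middle, 50 mm above the table at rest. The lever arm is 34 mm to -y, the bar's free end 28 mm to +y. Pinch it from above, fingers closing across it; it turns in the grip as the lever swings.
- lever_shaft (a point): point on the cam shaft's axis beside the handle: the middle of the handle (lever_grip) moves on a circle of radius 110 mm about this point in the jig's x-z plane. 50 mm above the table, fixed to the jig.
- ink_jar: bystander: closed ink jar with black lid and blue label, 64 mm diameter, 75 mm high. Origin: centre of its underside.
- panel: bystander: white plastic panel lying flat, 200 x 85 x 12 mm. Origin: centre of its underside.
- driver: bystander: screwdriver with a yellow handle, about 200 mm long, lying at the far side of the table beyond the jig.
Mind the look-alikes: they are no part of the job. What is shaped like the cap_plain but brown is not meant.

How it is judged (in metres and radians):
On the way:
1. the plain cap stands in the nest, let go, with the jig still down (horizontal distance between cap_plain and nest below 0.004 m and z of cap_plain in the frame of nest between -0.003 and 0.003 m and angle between cap_plain's own z axis and vertical below 0.08 rad and contact force between the fingers and cap_plain below 0.2 N and value of joint lift below 0.004 m), for 0.2 s.
At the end, for the whole second after the job is handed in: Plain cap upright on the nest floor (centre within 4 mm, height 3 mm, tilt 0.08 rad), not touched; lever held still by the fingers (over 1 N) at 1.40 to 1.74 rad, lift table at least 14.5 mm up and not touched by the robot (horizontal distance between cap_plain and nest below 0.004 m and z of cap_plain in the frame of nest between -0.003 and 0.003 m and angle between cap_plain's own z axis and vertical below 0.08 rad and contact force between the fingers and cap_plain below 0.2 N and value of joint lever between 1.4 and 1.74 rad and value of joint lift above 0.0145 m and velocity of joint lever between -0.15 and 0.15 rad/s and contact force between the fingers and lever above 1 N and contact force between each of the fingers, the arm and lift below 0.2 N); the arm keeps its last pose, push and grip.
It fails at once if the printed cap is moved more than 20 mm (distance of cap_printed from where it was at the start of the episode above 0.02 m).
It fails at once if the ink jar is moved more than 20 mm (distance of ink_jar from where it was at the start of the episode above 0.02 m).
It fails at once if the white panel is moved more than 20 mm (distance of panel from where it was at the start of the episode above 0.02 m).
It fails at once if the screwdriver is moved more than 20 mm (distance of driver from where it was at the start of the episode above 0.02 m).
It also fails if it takes over 56 s, if anything falls off the work surface, if the arm or the gripper's body presses on something with over 40 N, if the wrist force passes 120 N, or if a joint passes its speed limit or range.

## Working session

There is one attempt and no reset: what is moved stays moved. The work goes in short steps, Python scripts to look and compute and a tool call to move; the robot and the scene stay as the last step left them, time stands still between calls to the robot, and variables do not carry over. Pictures are saved under pics/ and viewed, at most 10 in all, crops included, and the job is handed in when it is done.

```bash
mkdir -p pics
```

Create h.py:
```python
import numpy as np, cv2
from cell import status, eyes, workorder
def snap(n,f):
    im=eyes.snapshot(n); cv2.imwrite('pics/'+f,im[:,:,::-1]); return im
def ray(n,u,v,M=None):
    M=M or eyes.camera_model(n); K=np.array(M['intrinsics']);T=np.array(M['T'])
    if n=='wrist':
        a=(u-K[0,2])/K[0,0];b=(v-K[1,2])/K[1,1];r=np.hypot(a,b)+1e-12
        d=np.array([a/r*np.sin(r),b/r*np.sin(r),np.cos(r)])
    else: d=np.array([(u-K[0,2])/K[0,0],(v-K[1,2])/K[1,1],1])
    return T[:3,3],T[:3,:3]@d
def onz(n,u,v,z,M=None):
    o,d=ray(n,u,v,M); return o+d*(z-o[2])/d[2]
```

Run:
```python
from h import *
a=snap('top','top.png');b=snap('scene','scene.png');c=snap('wrist','w0.png')
for n in('top','scene','wrist'):
    M=eyes.camera_model(n);print(n,np.round(M['intrinsics'],1).tolist(),np.round(M['T'],3).tolist())
s=status.state();print(s['tool_pos'],np.round(s['ee_rot'],3).tolist(),s['width'],s['time'])
```

```text
top [[422.2, 0.0, 281.7], [0.0, 422.2, 207.3], [0.0, 0.0, 1.0]] [[-0.024, -0.991, 0.134, 419.669], [-1.0, 0.022, -0.018, 27.331], [0.015, -0.135, -0.991, 1328.714], [0.0, 0.0, 0.0, 1.0]]
scene [[386.5, 0.0, 274.9], [0.0, 386.5, 211.6], [0.0, 0.0, 1.0]] [[-0.594, 0.675, -0.438, 982.307], [0.805, 0.502, -0.317, 302.45], [0.006, -0.54, -0.842, 852.45], [0.0, 0.0, 0.0, 1.0]]
wrist [[325.2, 0.0, 277.6], [0.0, 325.2, 210.9], [0.0, 0.0, 1.0]] [[0.286, -0.923, -0.257, 261.852], [-0.958, -0.277, -0.074, -625.6], [-0.003, 0.268, -0.964, 384.301], [0.0, 0.0, 0.0, 1.0]]
[ 192.14595107 -646.5819963   221.70998347] [[0.959, 0.285, -0.0], [0.285, -0.959, 0.001], [-0.0, -0.002, -1.0]] 86.73717649071398 0.15
```

View pics/top.png

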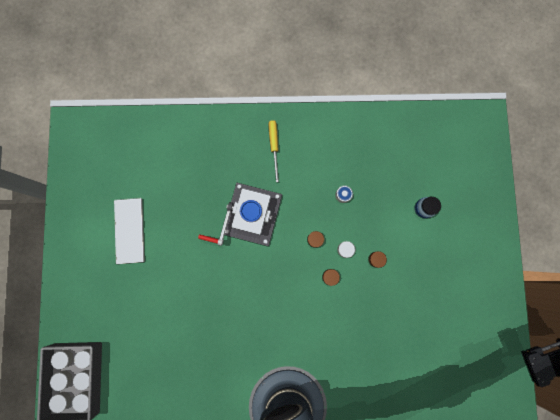

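View pics/scene.png

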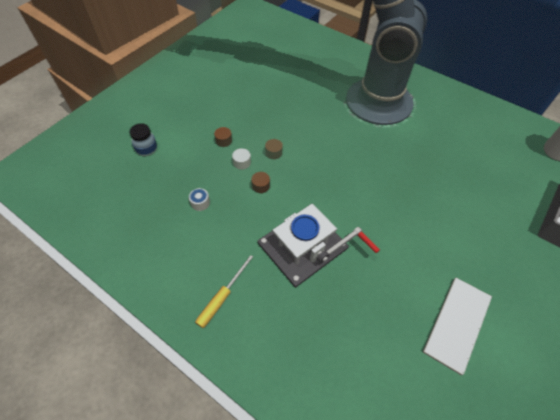

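Top view: the candidates are the white disc at (347,249), the blue-ringed cap at (345,194), brown ones at (316,240), (378,260) and (331,277), and white discs in the tray around (70,380). Only (347,249) is plain white, unprinted and standing on the green table. The nest is at about (251,211) and the red handle at about (210,239). I'll confirm the cap in a crop and measure.

Run:
```python
from h import *
a=cv2.imread('pics/top.png');b=cv2.imread('pics/scene.png')
cv2.imwrite('pics/crop.png',np.hstack([cv2.resize(a[170:295,295:400],(378,450),interpolation=2),cv2.resize(b[110:220,180:300],(400,450),interpolation=2)]))
def blobs(im,lo,hi,roi,mn=15):
    x0,y0,x1,y1=roi;h=cv2.cvtColor(im,cv2.COLOR_BGR2HSV)
    m=np.zeros(h.shape[:2],np.uint8);m[y0:y1,x0:x1]=cv2.inRange(h,lo,hi)[y0:y1,x0:x1]
    n,l,s,c=cv2.connectedComponentsWithStats(m)
    return m,[(c[i].round(2),s[i].tolist()) for i in range(1,n) if s[i][4]>mn]
W=((0,0,130),(180,70,255));B=((105,120,60),(130,255,255));R1=((0,170,90),(5,255,255));R2=((172,150,90),(180,255,255))
T=eyes.camera_model('top');S=eyes.camera_model('scene')
for nm,im,cam,roiC,roiN,roiR in(('top',a,'top',(325,230,368,268),(230,190,275,235),(190,228,228,250)),('scene',b,'scene',(225,145,258,175),(280,205,330,250),(350,225,385,257))):
    for t,r,roi,z in(('cap',W,roiC,34),('nest',B,roiN,97),('redlo',R1,roiR,50),('redhi',R2,roiR,50)):
        m,bl=blobs(im,*r,roi)
        for c,s in bl:print(nm,t,c,s,onz(cam,*c,z).round(1)[:2])
        if t=='redlo' and bl or t=='redhi' and bl:
            p=np.argwhere(m)[:,::-1].astype(np.float32);q=np.array([onz(cam,*x,50)[:2] for x in p])
            mu=q.mean(0);u=np.linalg.svd(q-mu)[2][0];pr=(q-mu)@u;print('  axis',u.round(3),np.ptp(pr).round(1))
m,bl=blobs(a,(0,0,20),(180,90,75),(225,180,290,250))
```

```text
top cap [346.45 248.81] [339, 241, 16, 17, 224] [ 462.5 -191. ]
top nest [250.51 210.42] [240, 200, 22, 22, 362] [579.4  97. ]
top redlo [207.99 238.4 ] [199, 235, 19, 8, 75] [503.2 229.1]
  axis [0.28 0.96] 56.6
scene cap [240.93 154.76] [231, 148, 20, 15, 232] [ 462.3 -192.5]
scene nest [304.74 227.18] [292, 215, 27, 25, 531] [583.   97.3]
scene redlo [368.23 241.77] [359, 233, 19, 19, 103] [502.  226.8]
  axis [0.288 0.957] 57.1
```

View pics/crop.png

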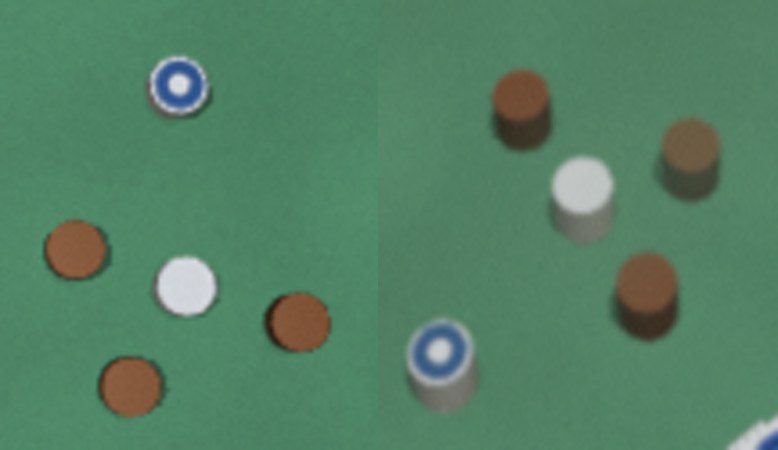

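The crop confirms that the white, unprinted cap on the green table between the brown ones is the one meant, and the blue-ringed one is the bystander. Measured positions: cap about (462.4,-192), nest about (581,97), jig yaw about -16.3°, handle about (504,231). I'm now moving above the cap and turning so the fingers close along jig x, away from the brown neighbours.

The manual's scale: shifts go in shares of 50 cm and turns go in shares of 60 degrees. Converting my numbers, 260 mm / 500 = 0.52, -240 mm / 500 = -0.48, -40 degrees / 60 = -0.6667.

Request:
send_path:
  moves:
    - [87, 0.04, -0.036, 0.006, -0.05]
    - [87, 0.11, -0.1, 0.02, -0.1333]
    - [87, 0.18, -0.166, 0.034, -0.2333]
    - [87, 0.25, -0.23, 0.046, -0.3333]
    - [87, 0.32, -0.296, 0.06, -0.4333]
    - [87, 0.39, -0.36, 0.072, -0.5333]
    - [87, 0.46, -0.424, 0.086, -0.6167]
    - [87, 0.52, -0.48, 0.098, -0.6667]

```text
time: 0.95
tool_pos: [374.1, -340.4, 173.3]
ee_rot: [[0.548, 0.837, 0.0], [0.837, -0.548, 0.0], [0.0, -0.0, -1.0]]
ft_force: [-0.0, -0.1, 0.2]
width: 86.9
finger_force: 0.0
```

Add to h.py:
```python
def togo(x,y,z,az=-16.3):
    s=status.state();R=np.array(s['ee_rot']);d=R.T@(np.array([x,y,z])-s['tool_pos'])
    a=np.degrees(np.arctan2(R[1,1],R[0,1]));print('t',round(s['time'],2),'go',d.round(1),'turn',round(-((az-a+90)%180-90),1),'pos',np.round(s['tool_pos'],1))
```

```bash
python3 -c "
from h import *
togo(462.4,-192,150)"
```

```text
t 0.95 go [172.6  -7.4  23.3] turn -16.9 pos [ 374.1 -340.4  173.3]
```

To row units: 172.6 mm / 500 = 0.3452, 150 mm / 500 = 0.3, -17 degrees / 60 = -0.2833.

Request:
send_path:
  moves:
    - [70, 0.07, -0.002, 0.01, -0.0667]
    - [70, 0.15, -0.006, 0.02, -0.1333]
    - [70, 0.23, -0.01, 0.03, -0.2]
    - [70, 0.3, -0.014, 0.04, -0.25]
    - [70, 0.3452, -0.0148, 0.046, -0.2833]
    - [70, 0.3452, -0.0148, 0.046, -0.2833]
    - [70, 0.3452, -0.0148, 0.046, -0.2833]

```text
time: 1.65
tool_pos: [461.8, -195.0, 150.3]
ee_rot: [[0.283, 0.959, -0.001], [0.959, -0.283, -0.0], [-0.0, -0.001, -1.0]]
ft_force: [-0.3, -0.5, 0.8]
width: 70.2
finger_force: 0.0
```

Run:
```python
from h import *
togo(462.4,-192,11)
M=eyes.camera_model('wrist');im=snap('wrist','w1.png')
b=cv2.cvtColor(im,cv2.COLOR_RGB2HSV);m=cv2.inRange(b,(0,0,130),(180,70,255))
n,l,s,c=cv2.connectedComponentsWithStats(m)
for i in range(1,n):
    if s[i][4]>200:print(c[i].round(1),s[i].tolist(),onz('wrist',*c[i],34,M).round(1))
```

```text
t 1.65 go [  3.1  -0.2 139.3] turn -0.1 pos [ 461.8 -195.   150.3]
[443.6 148.9] [418, 127, 57, 55, 1001] [ 625.7 -184.2   34. ]
[453.7 154.7] [446, 145, 17, 20, 267] [ 635.8 -192.1   34. ]
[277.5 200. ] [249, 169, 58, 62, 2778] [ 462.7 -188.6   34. ]
[299.  292.2] [140, 283, 277, 18, 2630] [ 456.9 -283.3   34. ]
[552.2 411.9] [541, 400, 19, 20, 247] [ 878.5 -764.8   34. ]
```

View pics/w1.png

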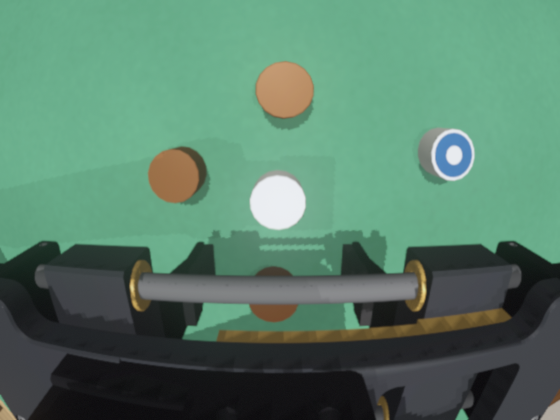

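The wrist view shows the plain cap at (278,202), between brown ones at (177,175), (285,88) and (274,294), with the ringed cap at (450,155). Ray casting puts it near (462.5,-191). Next I descend.

To row units: 90 mm / 500 = 0.18, 80 mm / 500 = 0.16.

Request:
send_path:
  moves:
    - [70, 0.002, 0, 0.05, 0]
    - [70, 0.002, 0, 0.11, 0]
    - [70, 0.002, 0, 0.16, 0]
    - [70, 0.002, 0, 0.18, 0]
    - [70, 0.002, 0, 0.18, 0]

```text
time: 2.2
tool_pos: [461.1, -194.8, 59.6]
ee_rot: [[0.285, 0.958, -0.003], [0.958, -0.285, 0.001], [-0.0, -0.003, -1.0]]
ft_force: [0.1, -0.1, 0.6]
width: 70.2
finger_force: 0.0
```

Run:
```python
from h import *
togo(462.5,-191,11)
M=eyes.camera_model('wrist');im=snap('wrist','w2.png')
b=cv2.cvtColor(im,cv2.COLOR_RGB2HSV);m=cv2.inRange(b,(0,0,185),(180,70,255))
n,l,s,c=cv2.connectedComponentsWithStats(m)
for i in range(1,n):
    if s[i][4]>900:print(c[i].round(1),s[i].tolist(),onz('wrist',*c[i],34,M).round(1))
```

```text
t 2.2 go [ 4.   0.4 48.6] turn -0.3 pos [ 461.1 -194.8   59.6]
[279.2 235.8] [239, 199, 81, 74, 4644] [ 462.8 -189.4   34. ]
```

View pics/w2.png

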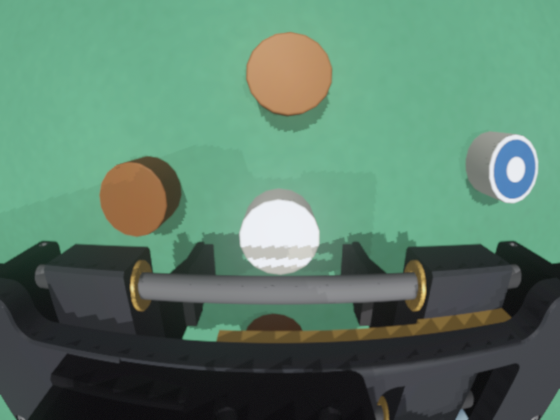

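The cap is centred between the fingers at about (279,237). It needs roughly +5 mm along tool x before the final descent.

To row units: 48 mm / 500 = 0.096, 35 mm / 500 = 0.07.

Request:
send_path:
  moves:
    - [70, 0.01, 0.001, 0.03, 0]
    - [70, 0.01, 0.001, 0.07, 0]
    - [70, 0.01, 0.001, 0.096, 0]
    - [70, 0.01, 0.001, 0.096, 0]

```text
time: 2.65
tool_pos: [463.8, -189.4, 12.1]
ee_rot: [[0.284, 0.959, -0.001], [0.959, -0.284, 0.0], [-0.0, -0.001, -1.0]]
ft_force: [-0.8, -0.5, 0.4]
width: 70.0
finger_force: 0.0
```

```bash
python3 -c "
from h import *
togo(462.6,-190,11)"
```

```text
t 2.65 go [-0.9 -1.   1.1] turn -0.2 pos [ 463.8 -189.4   12.1]
```

To row units: -1 mm / 500 = -0.002, -0.5 mm / 500 = -0.001.

Request:
send_path:
  moves:
    - [45, -0.001, -0.002, 0, 0]
    - [40, -0.001, -0.002, 0, 0]
    - [40, -0.001, -0.002, 0, 0]
    - [40, -0.001, -0.002, 0, 0]
    - [40, -0.001, -0.002, 0, 0]
    - [40, -0.001, -0.002, 0, 0]
  grip_n: 25

```text
time: 3.25
tool_pos: [463.7, -189.7, 13.3]
ee_rot: [[0.283, 0.959, 0.001], [0.959, -0.283, -0.001], [-0.0, 0.001, -1.0]]
ft_force: [-0.8, 0.5, 5.7]
width: 49.2
finger_force: 25.0
```

Request:
send_path:
  moves:
    - [40, 0, 0, -0.01, 0]
    - [40, 0, 0, -0.06, 0]
    - [40, 0, 0, -0.14, 0]
    - [40, 0, 0, -0.22, 0]
    - [40, 0, 0, -0.29, 0]
    - [40, 0, 0, -0.32, 0]
    - [40, 0, 0, -0.32, 0]

```text
time: 3.95
tool_pos: [464.7, -189.8, 175.0]
ee_rot: [[0.283, 0.959, 0.005], [0.959, -0.283, -0.002], [-0.001, 0.005, -1.0]]
ft_force: [0.1, 0.2, -0.9]
width: 49.4
finger_force: 25.0
```

Run:
```python
from h import *
togo(581,97,160)
M=eyes.camera_model('wrist');snap('wrist','w3.png');print(np.round(M['T'],3).tolist())
```

```text
t 3.95 go [308.   30.2  14.9] turn -0.2 pos [ 464.7 -189.8  175. ]
[[0.959, -0.273, -0.071, 484.022], [-0.282, -0.924, -0.258, -118.814], [0.005, 0.267, -0.964, 337.508], [0.0, 0.0, 0.0, 1.0]]
```

View pics/w3.png

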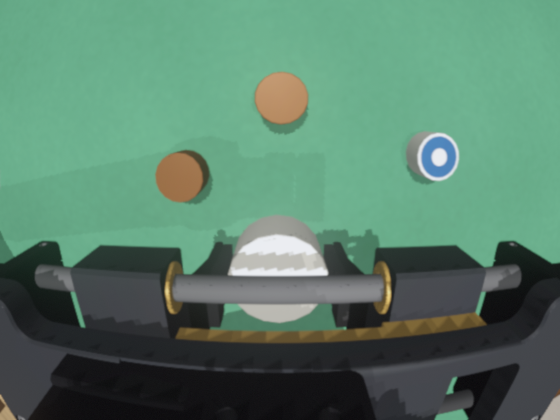

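The cap is held, 49 mm wide, with its disc around (278,272). I'll move to about 90 mm short of the nest and look at both.

Request:
send_path:
  moves:
    - [40, 0.04, 0.008, 0, 0]
    - [40, 0.11, 0.016, 0, 0]
    - [40, 0.19, 0.03, 0, 0]
    - [40, 0.27, 0.04, 0, 0]
    - [40, 0.34, 0.052, 0, 0]
    - [40, 0.4, 0.06, 0, 0]
    - [40, 0.43, 0.06, 0, 0]
    - [40, 0.43, 0.06, 0, 0]

```text
time: 4.8
tool_pos: [552.1, 10.5, 171.1]
ee_rot: [[0.279, 0.96, -0.003], [0.96, -0.279, 0.001], [0.0, -0.003, -1.0]]
ft_force: [-0.5, -0.5, -0.1]
width: 49.2
finger_force: 25.0
```

Run:
```python
from h import *
status.state();togo(581,97,160)
M=eyes.camera_model('wrist');im=snap('wrist','w4.png')
b=cv2.cvtColor(im,cv2.COLOR_RGB2HSV);m=cv2.inRange(b,(105,120,50),(130,255,255))
n,l,s,c=cv2.connectedComponentsWithStats(m)
for i in range(1,n):
    if s[i][4]>200:print(c[i].round(1),s[i].tolist(),onz('wrist',*c[i],97,M).round(1))
cs,_=cv2.findContours(m,0,1);k=max(cs,key=cv2.contourArea);e=cv2.fitEllipse(k);print(e,onz('wrist',*e[0],97,M).round(1))
z=status.state()['tool_pos'][2]+21
print('capC',onz('wrist',278.3,272.5,z,M).round(1))
```

```text
t 4.8 go [91.1  3.6 11.2] turn 0.1 pos [552.1  10.5 171.1]
[282.3 100.5] [239, 58, 88, 86, 5862] [579.4  96.4  97. ]
((282.2004089355469, 100.27147674560547), (84.88662719726562, 86.91612243652344), 89.1761245727539) [579.4  96.6  97. ]
capC [552.8  14.  192.3]
```

View pics/w4.png

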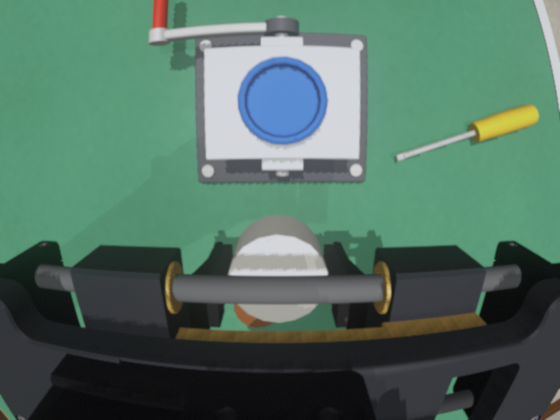

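The nest ring is at (282,100), giving (579.4,96.6), which agrees with the top view. The lever is at rest, handle at upper left (160,15). I'll get the cap's offset in the hand from its lower front rim (row about 217) and rear top rim (row about 322).

Run:
```python
from h import *
im=cv2.imread('pics/w4.png')
s=status.state();R=np.array(s['ee_rot']);p=np.array(s['tool_pos']);M=eyes.camera_model('wrist')
g=im[:,:,1].astype(int);g=im.astype(int)
for c in(268,278,288):print(c,[(r,im[r,c].tolist()) for r in list(range(212,222,1))][::2],[(r,int(im[r,c].mean())) for r in range(238,262,2)],[(r,im[r,c].tolist()) for r in range(316,328,2)])
for r in(265,270,274):print(r,[(c,int(im[r,c].mean())) for c in list(range(222,236,2))+list(range(320,336,2))])
for v,z in((217,p[2]-13),(322,p[2]+21),(248,p[2]+21)):print(v,(R.T@(onz('wrist',278.3,v,z,M)-p)).round(1))
print('nest rel',(R.T@(np.array([579.4,96.6,97])-p)).round(1))
cv2.imwrite('pics/c4.png',cv2.resize(im[205:330,215:345],(780,600)[0:2] if 0 else (585,563),interpolation=2))
```

```text
268 [(212, [119, 148, 93]), (214, [120, 149, 94]), (216, [124, 141, 117]), (218, [128, 135, 133]), (220, [128, 134, 134])] [(238, 212), (240, 209), (242, 214), (244, 214), (246, 214), (248, 214), (250, 214), (252, 214), (254, 201), (256, 171), (258, 165), (260, 165)] [(316, [156, 162, 164]), (318, [156, 162, 164]), (320, [146, 153, 156]), (322, [64, 80, 107]), (324, [53, 74, 93]), (326, [79, 101, 70])]
278 [(212, [119, 148, 93]), (214, [121, 144, 104]), (216, [127, 135, 131]), (218, [128, 135, 133]), (220, [128, 135, 134])] [(238, 214), (240, 214), (242, 214), (244, 214), (246, 214), (248, 214), (250, 214), (252, 211), (254, 194), (256, 168), (258, 165), (260, 165)] [(316, [156, 163, 164]), (318, [155, 162, 164]), (320, [154, 161, 163]), (322, [130, 141, 133]), (324, [85, 108, 66]), (326, [85, 108, 65])]
288 [(212, [118, 147, 92]), (214, [118, 147, 92]), (216, [122, 140, 114]), (218, [126, 132, 130]), (220, [126, 132, 131])] [(238, 213), (240, 214), (242, 214), (244, 214), (246, 214), (248, 214), (250, 214), (252, 208), (254, 184), (256, 165), (258, 164), (260, 164)] [(316, [155, 162, 163]), (318, [155, 162, 163]), (320, [145, 153, 151]), (322, [90, 112, 73]), (324, [86, 109, 65]), (326, [84, 107, 64])]
265 [(222, 45), (224, 46), (226, 46), (228, 47), (230, 103), (232, 158), (234, 164), (320, 161), (322, 160), (324, 141), (326, 70), (328, 44), (330, 43), (332, 44), (334, 43)]
270 [(222, 43), (224, 44), (226, 45), (228, 89), (230, 170), (232, 185), (234, 200), (320, 207), (322, 204), (324, 204), (326, 177), (328, 69), (330, 43), (332, 43), (334, 42)]
274 [(222, 46), (224, 46), (226, 49), (228, 125), (230, 177), (232, 202), (234, 203), (320, 204), (322, 203), (324, 203), (326, 194), (328, 97), (330, 46), (332, 44), (334, 43)]
217 [21.4 -0.4 13. ]
322 [-25.7  -0.3 -21. ]
248 [ 16.3  -0.4 -21. ]
nest rel [92.7  1.7 74.2]
```

View pics/c4.png

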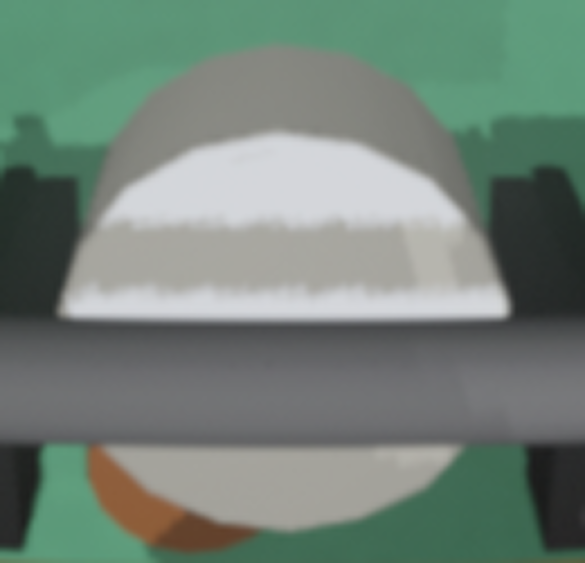

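In the crop, the cap's top face spans rows 234–322, so the cap sits about -0.7 mm along tool x in the hand. The target TCP for placing is about (580.4,97.5).

To row units: 92 mm / 500 = 0.184, 88 mm / 500 = 0.176.

Request:
send_path:
  moves:
    - [40, 0.04, 0, 0.01, 0]
    - [40, 0.1, 0.002, 0.036, 0]
    - [40, 0.15, 0.004, 0.064, 0]
    - [40, 0.176, 0.004, 0.084, 0]
    - [40, 0.184, 0.004, 0.092, 0]
    - [40, 0.184, 0.004, 0.092, 0]
    - [40, 0.184, 0.004, 0.092, 0]

```text
time: 5.55
tool_pos: [580.9, 93.9, 126.7]
ee_rot: [[0.285, 0.958, 0.0], [0.958, -0.285, -0.001], [-0.001, 0.0, -1.0]]
ft_force: [-0.3, -0.9, 0.1]
width: 49.1
finger_force: 25.0
```

```bash
python3 -c "
from h import *
togo(580.4,97.5,102.3)"
```

```text
t 5.55 go [ 3.3 -1.5 24.4] turn -0.3 pos [580.9  93.9 126.7]
```

To row units: 14 mm / 500 = 0.028, -1.5 mm / 500 = -0.003.

Request:
send_path:
  moves:
    - [40, 0.004, -0.002, 0.01, 0]
    - [40, 0.006, -0.003, 0.02, 0]
    - [40, 0.006, -0.003, 0.028, 0]
    - [40, 0.006, -0.003, 0.028, 0]
    - [40, 0.006, -0.003, 0.028, 0]

```text
time: 6.05
tool_pos: [580.2, 99.1, 112.4]
ee_rot: [[0.283, 0.959, -0.0], [0.959, -0.283, -0.0], [-0.0, -0.0, -1.0]]
ft_force: [-0.2, 0.8, -0.8]
width: 49.5
finger_force: 25.0
```

```bash
python3 -c "
from h import *
togo(580.4,97.5,102.3)"
```

```text
t 6.05 go [-1.5  0.6 10.1] turn -0.2 pos [580.2  99.1 112.4]
```

To row units: 3 mm / 500 = 0.006, -1.2 mm / 500 = -0.0024.

Request:
send_path:
  moves:
    - [40, -0.0024, 0.001, 0.002, 0]
    - [40, -0.0024, 0.001, 0.006, 0]
    - [40, -0.0024, 0.001, 0.006, 0]
    - [40, -0.0024, 0.001, 0.006, 0]

```text
time: 6.45
tool_pos: [580.4, 97.9, 109.5]
ee_rot: [[0.283, 0.959, 0.0], [0.959, -0.283, -0.0], [-0.0, 0.0, -1.0]]
ft_force: [-0.3, 0.4, -0.2]
width: 49.2
finger_force: 25.0
```

```bash
python3 -c "
from h import *
togo(580.4,97.5,102.3)"
```

```text
t 6.45 go [-0.4  0.1  7.2] turn -0.2 pos [580.4  97.9 109.5]
```

To row units: 6.5 mm / 500 = 0.013, 5.5 mm / 500 = 0.011.

Request:
send_path:
  moves:
    - [40, -0.0004, 0, 0.004, 0]
    - [40, -0.0004, 0, 0.008, 0]
    - [40, -0.0004, 0, 0.011, 0]
    - [40, -0.0004, 0, 0.013, 0]
    - [40, -0.0004, 0, 0.013, 0]

```text
time: 6.95
tool_pos: [580.4, 97.9, 102.9]
ee_rot: [[0.283, 0.959, 0.0], [0.959, -0.283, 0.0], [0.0, 0.0, -1.0]]
ft_force: [0.2, -0.3, -1.3]
width: 49.6
finger_force: 25.0
```

```bash
python3 -c "
from h import *
togo(580.4,97.5,102.3)"
```

```text
t 6.95 go [-0.4  0.1  0.6] turn -0.1 pos [580.4  97.9 102.9]
```

The cap is well below the rim height with no contact force, so it is inside the nest. I'll settle it, release and lift.

To row units: 1 mm / 500 = 0.002.

Request:
send_path:
  moves:
    - [40, 0, 0, 0.002, 0]
    - [40, 0, 0, 0.002, 0]
    - [54, 0, 0, 0.002, 0]
    - [60, 0, 0, 0.002, 0]
    - [70, 0, 0, 0.002, 0]
    - [70, 0, 0, 0.002, 0]

```text
time: 7.55
tool_pos: [580.3, 97.6, 102.0]
ee_rot: [[0.283, 0.959, -0.0], [0.959, -0.283, -0.0], [-0.0, -0.0, -1.0]]
ft_force: [0.3, 0.7, 0.3]
width: 66.7
finger_force: 0.0
```

Request:
send_path:
  moves:
    - [70, 0, 0, -0.02, 0]
    - [70, 0, 0, -0.07, 0]
    - [70, 0, 0, -0.14, 0]
    - [70, -0.06, 0, -0.16, 0]
    - [70, -0.13, 0, -0.16, 0]
    - [70, -0.18, 0, -0.16, 0]
    - [70, -0.18, 0, -0.16, 0]

```text
time: 8.25
tool_pos: [554.2, 6.7, 182.6]
ee_rot: [[0.289, 0.957, -0.0], [0.957, -0.289, -0.003], [-0.003, 0.001, -1.0]]
ft_force: [0.4, -0.5, 0.1]
width: 69.7
finger_force: 0.0
```

Run:
```python
from h import *
togo(504,231,100)
M=eyes.camera_model('wrist');im=snap('wrist','w5.png')
h=cv2.cvtColor(im,cv2.COLOR_RGB2HSV)
m=cv2.inRange(h,(0,0,130),(180,60,255))[:,:]
mr=cv2.inRange(h,(0,170,90),(5,255,255))
n,l,s,c=cv2.connectedComponentsWithStats(mr)
for i in range(1,n):
    if s[i][4]>80:print('red',c[i].round(1),s[i].tolist(),onz('wrist',*c[i],50,M).round(1))
t=eyes.snapshot('top')
ht=cv2.cvtColor(t,cv2.COLOR_RGB2HSV);ht=cv2.inRange(ht,(0,0,130),(180,70,255))
```

```text
t 8.25 go [ 200.4 -113.1   82. ] turn -0.5 pos [554.2   6.7 182.6]
red [160.1  11.4] [158, 0, 6, 26, 132] [501.1 218.2  50. ]
```

View pics/w5.png

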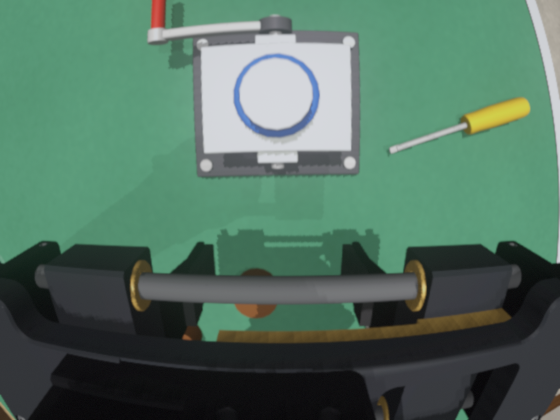

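The cap stands in the nest with the blue ring even around it at (277,95), and it is released. Next I go to the handle, stopping about 60 mm short to look.

To row units: 140 mm / 500 = 0.28, -113 mm / 500 = -0.226.

Request:
send_path:
  moves:
    - [60, 0.03, -0.03, 0, 0]
    - [60, 0.08, -0.08, 0, 0]
    - [60, 0.13, -0.14, 0.01, 0]
    - [60, 0.18, -0.19, 0.03, 0]
    - [60, 0.23, -0.216, 0.06, 0]
    - [60, 0.27, -0.226, 0.09, 0]
    - [60, 0.28, -0.226, 0.1, 0]
    - [60, 0.28, -0.226, 0.1, 0]

```text
time: 9.15
tool_pos: [485.8, 179.1, 131.7]
ee_rot: [[0.28, 0.96, -0.001], [0.96, -0.28, 0.0], [-0.0, -0.001, -1.0]]
ft_force: [-0.1, -0.2, 0.2]
width: 60.1
finger_force: 0.0
```

Run:
```python
from h import *
togo(504,231,31)
M=eyes.camera_model('wrist');im=snap('wrist','w6.png')
h=cv2.cvtColor(im,cv2.COLOR_RGB2HSV)
mr=cv2.inRange(h,(0,150,70),(6,255,255))
n,l,s,c=cv2.connectedComponentsWithStats(mr)
for i in range(1,n):
    if s[i][4]>150:
        print('red',c[i].round(1),s[i].tolist())
        q=np.array([onz('wrist',u,v,53,M)[:2] for v,u in np.argwhere(l==i)]);mu=q.mean(0);u=np.linalg.svd(q-mu,False)[2][0];pr=(q-mu)@u
        print(mu.round(1),u.round(3),(mu+u*pr.min()).round(1),(mu+u*pr.max()).round(1))
```

```text
t 9.15 go [ 54.9   3.1 100.7] turn 0.0 pos [485.8 179.1 131.7]
red [282.1 151.4] [274, 112, 17, 81, 1344]
[502.8 228.8] [-0.27  -0.963] [510.7 257.1] [494.5 199.2]
```

The red bar is found at (282,151) with ends at (511,257) and (494,199), so the grip point is about (503.4,230.8). I'll descend over it.

To row units: 60 mm / 500 = 0.12, 54 mm / 500 = 0.108.

Request:
send_path:
  moves:
    - [50, 0.03, 0.002, 0.01, 0]
    - [50, 0.08, 0.004, 0.05, 0]
    - [50, 0.108, 0.005, 0.09, 0]
    - [50, 0.108, 0.005, 0.12, 0]
    - [50, 0.108, 0.005, 0.12, 0]
    - [50, 0.108, 0.005, 0.12, 0]

```text
time: 9.8
tool_pos: [504.1, 227.2, 72.3]
ee_rot: [[0.285, 0.959, -0.0], [0.959, -0.285, -0.001], [-0.001, 0.0, -1.0]]
ft_force: [1.0, -0.6, 1.2]
width: 49.9
finger_force: 0.0
```

```bash
python3 -c "
from h import *
togo(503.4,230.8,31,-16)"
```

```text
t 9.8 go [ 3.3 -1.7 41.3] turn -0.6 pos [504.1 227.2  72.3]
```

To row units: 41 mm / 500 = 0.082, 38 mm / 500 = 0.076.

Request:
send_path:
  moves:
    - [50, 0.006, -0.002, 0.024, 0]
    - [50, 0.006, -0.002, 0.056, 0]
    - [50, 0.006, -0.002, 0.076, 0]
    - [50, 0.006, -0.002, 0.082, 0]
    - [50, 0.006, -0.002, 0.082, 0]

```text
time: 10.3
tool_pos: [503.2, 231.7, 30.2]
ee_rot: [[0.283, 0.959, -0.001], [0.959, -0.283, -0.001], [-0.001, -0.001, -1.0]]
ft_force: [-1.3, 0.4, 0.8]
width: 49.9
finger_force: 0.0
```

Request:
send_path:
  moves:
    - [20, 0, 0, 0, 0]
    - [8, 0, 0, 0, 0]
    - [8, 0, 0, 0, 0]
    - [8, 0, 0, 0, 0]
    - [8, 0, 0, 0, 0]
    - [8, 0, 0, 0, 0]
  grip_n: 20

```text
time: 10.9
tool_pos: [504.3, 231.8, 31.2]
ee_rot: [[0.283, 0.959, 0.001], [0.959, -0.283, 0.0], [0.0, 0.001, -1.0]]
ft_force: [1.4, -0.0, -0.5]
width: 13.0
finger_force: 20.0
```

```bash
python3 -c "
from h import *
togo(503.4,230.8,31,-16)"
```

```text
t 10.9 go [-1.2 -0.6  0.2] turn -0.5 pos [504.3 231.8  31.2]
```

The handle is gripped at 13 mm. I'm swinging it along the arc, first to 50°.

To row units: -84.3 mm / 500 = -0.1686, -76.4 mm / 500 = -0.1528.

Request:
send_path:
  moves:
    - [8, 0, 0.0008, -0.0192, 0]
    - [8, 0, 0.0048, -0.0458, 0]
    - [8, 0, 0.0132, -0.0752, 0]
    - [8, 0, 0.0258, -0.1032, 0]
    - [8, 0, 0.042, -0.1294, 0]
    - [8, 0, 0.0618, -0.1528, 0]
    - [8, 0, 0.0786, -0.1686, 0]
    - [8, 0, 0.0786, -0.1686, 0]
  grip_n: 25

```text
time: 11.7
tool_pos: [538.0, 222.3, 117.1]
ee_rot: [[0.283, 0.959, -0.007], [0.959, -0.283, 0.0], [-0.002, -0.006, -1.0]]
ft_force: [-8.7, 2.2, 3.8]
width: 13.3
finger_force: 25.0
```

Add to h.py:
```python
def lev():
    s=status.state();p=np.array(s['tool_pos'])+[0,0,19];sh=np.array([609.3,200.8,50]);x=np.array([.9605,-.2785,0])
    a=(p-sh)@x;z=p[2]-50;print('lever deg',np.degrees(np.arctan2(z,-a)).round(1),'r',np.hypot(a,z).round(1),'dist to top: x',round(-a,1),'z',round(110-z,1),s['time'])
```

```bash
python3 -c "
from h import *
lev()"
```

```text
lever deg 49.2 r 113.9 dist to top: x 74.5 z 23.9 11.7
```

Request:
send_path:
  moves:
    - [8, 0, 0.0152, -0.009, 0]
    - [8, 0, 0.042, -0.0234, 0]
    - [8, 0, 0.07, -0.0354, 0]
    - [8, 0, 0.1, -0.0434, 0]
    - [8, 0, 0.123, -0.0466, 0]
    - [8, 0, 0.142, -0.0474, 0]
    - [8, 0, 0.142, -0.0474, 0]
    - [8, 0, 0.142, -0.0474, 0]

```text
time: 12.5
tool_pos: [609.3, 202.2, 142.5]
ee_rot: [[0.283, 0.959, 0.001], [0.959, -0.283, 0.002], [0.002, 0.0, -1.0]]
ft_force: [-3.9, 1.2, 10.0]
width: 13.1
finger_force: 25.0
```

Run:
```python
from h import *
lev();s=status.state();print(s['finger_force'],s['ft_force'])
im=snap('scene','s2.png');cv2.imwrite('pics/s2c.png',cv2.resize(im[130:330,200:440,::-1],(720,600)))
```

```text
lever deg 89.8 r 111.5 dist to top: x 0.4 z -1.5 12.5
25.007429122924805 [-3.90208304  1.19711491 10.02268524]
```

View pics/s2c.png

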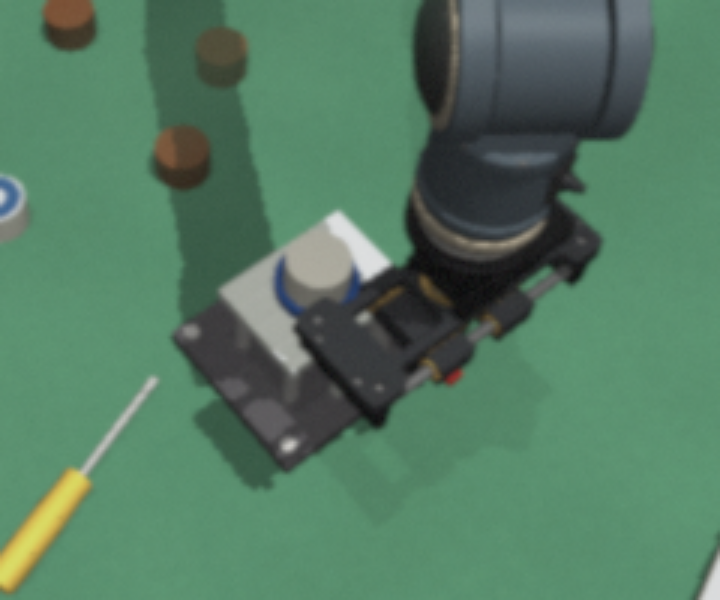

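The picture shows the table raised, the cap upright in the nest at crop (318,270), and the handle held at about 90°. I'll let it settle and hand in.

Request:
send_path:
  moves:
    - [8, 0, 0, 0, 0]
    - [8, 0, 0, 0, 0]
    - [8, 0, 0, 0, 0]
    - [8, 0, 0, 0, 0]

```text
time: 12.95
tool_pos: [609.1, 202.2, 142.5]
ee_rot: [[0.282, 0.959, 0.001], [0.959, -0.282, 0.001], [0.002, 0.0, -1.0]]
ft_force: [-3.6, 1.0, 9.3]
width: 13.1
finger_force: 25.0
```

Run:
```python
from h import *
lev();print(workorder.sign_off())
```

```text
lever deg 89.7 r 111.5 dist to top: x 0.6 z -1.5 12.95
the job is handed in; nothing more can be done
None
```

I put the plain cap in the nest and released it with the jig down, then swung the lever to about 90° and handed in at about 13 s while still holding it; the sign-off returned no verdict.

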